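# Change the jar sealer over to twin jars and set its air pressure

## Robot

A 7-joint arm with a two-finger parallel gripper is mounted at the origin on the work surface. World frame = base frame: x ahead of the robot, y to its left, z up, the work surface at z = 0. Lengths are in m, angles in degrees, forces in N, time in s.
With the tool pointing down it reaches from about 0.35 to 0.9 m from the base axis. Payload 7.2 kg.
Tool frame: the origin (TCP) lies midway between the tips of the shut fingers; the grasp point (between the pads) lies 19 mm behind it (bot.pinch_z is the distance from the TCP to the grasp point, in m); z points along the fingers, y is the line along which they close (so a half turn about z gives the same grasp; the last joint's range is limited). The gripper opens to 85 mm and grips with 20 to 120 N. Pads are 22 mm wide; open, the fingers measure 114 mm over their backs; the gripper's body (76 mm by 85 mm) begins 54 mm behind the grasp point. The pads swing forward as they close: fully open they stand 13 mm farther back than shut.
Start: joints at [-80.913, 23.554, -0.728, 91.456, 0.321, 64.991, -4.71], TCP at [0.141, 0.609, 0.231] pointing down, gripper open.
Joint ranges: [-169.25, 169.25], [-16.82, 113.86], [-84.01, 82.57], [7.8, 145.47], [-59.2, 239.2], [7.22, 106.19], [-163.78, 163.78]. Speed limits (degrees/s): [136.94, 136.94, 172.46, 172.46, 180, 180, 180].

## Interface

Orientations are given as a 3x3 rotation matrix whose columns are the frame's x, y, z axes.
In Python, from workcell import bot gives the robot as it stands. The module is installed in compiled form; this text tells all that it offers. Calls block until the motion is done:
- bot.move_ptp(position, orientation): joint-space move of the TCP to a pose.
- bot.move_linear(position, rot=None, rate=0.15, until_force=None): straight line of the TCP; rot=None keeps the orientation; rate is the mean speed in m/s. With until_force (N) it stops when the force on the tool has changed by that much, and returns True; else False.
- bot.set_joints(angles): joint-space move.
- bot.move_gripper(opening, strength=None): finger opening in m; strength is the grip in N (None keeps the last); returns when the fingers have stopped.
- bot.sleep(seconds).
- bot.ik(position, orientation): joint angles nearest the present ones, or None.
- bot.sense(): the state.
- bot.camera(name): name is "scene" or "top" or "wrist"; returns (picture, depth): 480x640x3 uint8, red, green, blue; 480x640 float32, m along the optical axis (not along the pixel's ray), 0 where there is no reading.
- bot.camera_params(name): a dict with "fx", "fy", "cx", "cy" (pixels), "k1" (the pictures are not rectified: a ray, as slopes to the right and down, at radius r is drawn at 1 + k1 r^2 times it, then the intrinsics apply), "xyz" and "attitude" of the camera in the world. Camera axes: x right, y up, looking along -z (the intrinsics and any distortion apply to the point x, -y, -z); pixel columns grow to the right and rows downward; lengths in m; the calibration is good to about 2 mm. A picture is of the moment at which its call begins: read the wrist's pose just before it. camera_params takes no time and is no camera call; for the wrist camera it gives the pose at the moment of the call.
A pose or a line that the arm cannot do raises bot.IKError and nothing moves.
- bot.sign_off(): hands the job in; it is judged then, once.
Trained networks look in the newest picture that a camera, given by its name, has taken for a name from the list of things; names that differ only in an ending like _2 or _b are one class to them, and where a whole thing is asked for, a point or a joint stands for the part that bears it (a point fixed in the world has none). Each returns a list of dicts, best first, with "score" (0 to 1); they miss things now and then, are a little off and sometimes report something else, mostly with a low value. They report only what shows in the picture. A call takes as long as a camera call. They do not tell look-alikes from the thing itself.
- bot.silhouettes(camera, target): "pixels" (480x640 bool, what is visible of it) and "uv" ([column, row] in pixels, amid what is visible of it).
- bot.tip_of(camera, target): "uv" ([column, row] in pixels: a listed point, or the origin of a listed thing).
The state is a dict: "clock": time; "qpos": joint angles; "qvel": joint speeds; "tau": joint torques, N m; "eef_pos": TCP position; "ee_rot": TCP orientation; "ft_force": force on the tool from outside, world axes, zero at the start; "ft_torque": the same for the moment, N m; "width": finger opening in m; "finger_force": force on a finger pad.
Only numpy, scipy, OpenCV 4.12 (cv2) and the standard library are available. Lean on these libraries where they do the work, as an engineer would, in place of code of your own. Each camera call takes 0.05 s, during which the arm holds its last target. There are 200 camera calls.

## Task

Change the jar sealing machine over to twin jars: take the top plate, and only that one, off the stack in the tray and lay it gently and flat on the machine's carriage, down between its four corner stops. Set the air pressure on the sloped desk as well: pull the regulator knob out to unlock it before you turn it, turn it clockwise until the gauge needle stands at the marker on the gauge's rim, then push the knob fully back in so that it locks there. Leave the other plates in their tray and do not disturb the two jars and the rubber gasket.

Things in the scene. Friction and masses are not known exactly. Their poses are not given: they have to be found in the camera images.
- plate_top: The plate to fit, top one of three alike: cream plastic, 160 (x) x 90 (y) x 14 mm thick, about 0.17 kg, two round through holes of 60 mm diameter centred at x = -42 and +42 mm. The web between them, 24 mm wide (28 mm to a finger 22 mm wide), can be gripped at the plate's middle, a finger in each hole, closing along x. Origin: centre of its underside. Half a turn leaves it the same.
- plate_mid: The second plate of the stack, same shape, 14 mm below the top one, out of line with it by a few mm at most; it must stay. Origin: centre of its underside.
- plate_low: The lowest plate of the stack, same shape; it must stay. Origin: centre of its underside.
- tray: Fixed grey storage tray, 190 (x) x 120 (y) mm, walls 18 mm high, floor 6 mm thick; the three plates lie in it, long sides along its x, the stack's top 48 mm above the table. Origin: centre of its underside.
- machine: The jar sealing machine, fixed. Its carriage, an aluminium board 230 (x) x 170 (y) mm, top 84 mm above the table, is drawn out to the machine's -y. The column (620 mm high) and cream vacuum head stand 280 to 520 mm behind it towards +y, the head's underside 294 mm above the table. Origin: on the table under the middle of the plate's place; z up.
- seat (a point): The plate's place: a point on the carriage's upper face, midway between four black L-shaped corner stops. x runs along the plate's long side, y along its short side, z up. The stops are 9 mm high and leave 166 x 96 mm between them (3 mm free on each side of the plate). The plate's underside lies on this face.
- desk: The sloped control desk, fixed: grey box 260 mm wide (y), 190 mm deep (x); its aluminium panel rises 30 degrees towards +x, from 60 mm above the table at the front to 170 mm at the back, its middle 115 mm above the origin. Regulator knob on the left (65 mm towards +y), gauge on the right (55 mm towards -y). Origin: centre of its underside.
- knob_grip (a point): Point on the axis of the black ribbed regulator knob, 12 mm below its top face; z points out along the axis (square to the panel, 30 degrees from vertical towards the desk's -x). The knob is 48 mm in diameter, 42 mm long; pushed in, its lower edge stands 10 mm off the panel and this point 40 mm. It moves with the knob.
- knob_lift (a joint): How far the knob is pulled out along its axis: 0 fully in (locked) to 0.010 m fully out. It stays where it is left; about 5 N moves it. Below about 6 mm its fine spline (24 teeth, one every 0.262 rad) keeps it from turning; above that it turns freely. Pushed in, it drops into the nearest tooth gap, turning by up to 0.13 rad to do so.
- knob_turn (a joint): How far the knob is turned, rad, growing clockwise as seen from above the knob; 0 at the start. It turns when pulled out, against about 0.05 N m, stays where it is left, and stops at 2.2. Tooth gaps lie at whole multiples of 0.262 rad.
- needle (a joint): Angle of the gauge's black needle, rad, clockwise; always 0.5 times the knob's angle. 0 is 40 degrees left of straight up the slope. The gauge is 100 mm in diameter with a white dial.
- marker (a joint): Angle of the set marker, a small black wedge at the dial's rim, rad, counted as the needle's: the needle stands at it when both values are equal. It lies 0.28 to 0.66 clockwise of where the needle starts and does not move in a run.
- needle_tip (a point): The needle's tip, 34 mm from the gauge's centre; x points outwards along the needle.
- marker_tip (a point): The marker's inner end, 37.5 mm from the gauge's centre; x points outwards from that centre.
- jar_a: Glass jar with a white lid, 57 mm in diameter, 75 mm high, standing by; leave alone. Origin: centre of its underside.
- jar_b: Glass jar with a black lid, 57 mm in diameter, 75 mm high, standing by; leave alone. Origin: centre of its underside.
- gasket: Black rubber ring, 90 mm across, 8 mm thick, lying by; leave alone. Origin: centre of its underside.
Mind the look-alikes: they are no part of the job. What is shaped like the plate_top but pink is not meant.

How it is judged (in metres and radians):
On the way, in this order (a step that is already met when the one before it is completed fails the run):
1. the knob is pulled out at least 5 mm, still at its old setting (within 0.12 rad) (value of joint knob_lift above 0.005 m and value of joint knob_turn between -0.12 and 0.12 rad), for 0.1 s.
2. with the knob out, the needle is brought to the marker (within 0.12 rad) (value of joint knob_lift above 0.004 m and angle between the x axis of needle_tip and the x axis of marker_tip, either way round below 0.12 rad), for 0.2 s.
At the end, for the whole second after the job is handed in: Knob pushed in (at most 2.5 mm out), needle within 0.12 rad of the marker; top plate released, at rest between the corner stops, within 6 mm and 0.07 rad of the seat, its underside within 3 mm of the carriage, tilted under 0.04 rad; other two plates in the tray, within 20 mm of its middle (value of joint knob_lift below 0.0025 m and angle between the x axis of needle_tip and the x axis of marker_tip, either way round below 0.12 rad and horizontal distance between plate_top and seat below 0.006 m and z of plate_top in the frame of seat between -0.003 and 0.003 m and angle between the x axis of plate_top and the x axis of seat, either way round below 0.07 rad and angle between plate_top's own z axis and vertical below 0.04 rad and linear speed of plate_top below 0.02 m/s and horizontal distance between each of plate_mid, plate_low and tray below 0.02 m and height (world z) of plate_mid below 0.025 m and height (world z) of plate_low below 0.011 m); the robot touches nothing.
It fails at once if a bystander (either jar or the gasket) is moved more than 30 mm (distance of any of jar_a, jar_b, gasket from where it was at the start of the episode above 0.03 m).
It fails at once if a lower plate is lifted or dragged more than 30 mm (distance of any of plate_mid, plate_low from where it was at the start of the episode above 0.03 m).
It fails at once if the plate is slammed onto the machine (more than 60 N) (contact force between plate_top and machine above 60 N).
It fails at once if the plate is dropped or thrown (faster than 0.45 m/s with no finger on it) (linear speed of plate_top above 0.45 m/s and contact force between the fingers and plate_top below 0.2 N).
It also fails if it takes over 54 s, if anything falls off the work surface, if the arm or the gripper's body presses on something with over 40 N, if the wrist force passes 120 N, or if a joint passes its speed limit or range.

## Working session

There is one attempt and no reset: what is moved stays moved. The work goes in short steps, each a Python script; the robot and the scene stay as the last script left them, time stands still between calls to the robot, and variables do not carry over. Pictures are saved under pics/ and viewed, at most 10 in all, crops included, and the job is handed in when it is done.

```bash
mkdir -p pics; cat > h.py <<'E'
import numpy as np, cv2
from workcell import bot
def ray(p,uv):
    x=(uv[0]-p['cx'])/p['fx']; y=(uv[1]-p['cy'])/p['fy']
    rd=np.hypot(x,y); r=rd
    for _ in range(20): r=rd/(1+p['k1']*r*r)
    s=1/(1+p['k1']*r*r); d=np.array([x*s,-y*s,-1.])
    return np.array(p['xyz']),np.array(p['attitude']).reshape(3,3)@d   # depth-scaled ray
def at_z(p,uv,z):
    o,d=ray(p,uv); return o+d*(z-o[2])/d[2]
def at_depth(p,uv,D):
    o,d=ray(p,uv); return o+d*D
def tri(obs):
    A=np.zeros((3,3));b=np.zeros(3)
    for p,uv in obs:
        o,d=ray(p,uv); d=d/np.linalg.norm(d); M=np.eye(3)-np.outer(d,d); A+=M;b+=M@o
    return np.linalg.solve(A,b)
def save(n,im): cv2.imwrite('pics/'+n+'.png',cv2.cvtColor(im,cv2.COLOR_RGB2BGR))
E
python3 - <<'E'
from h import *
np.set_printoptions(precision=4,suppress=True)
obs={}
for c in ['scene','top']:
    im,D=bot.camera(c); p=bot.camera_params(c); save(c,im); np.save(c+'D.npy',D); print(c,p)
    for t in ['plate_top','tray','seat','desk','knob_grip','needle_tip','marker_tip','jar_a','jar_b','gasket','machine']:
        for r in bot.tip_of(c,t)[:3]:
            u,v=np.round(r['uv']).astype(int); d=D[min(max(v,0),479),min(max(u,0),639)]
            print(t,np.round(r['uv'],1),round(r['score'],2),at_depth(p,r['uv'],d))
            obs.setdefault(t,[]).append((p,r['uv'],c))
for t,o in obs.items():
    if len(o)==2 and o[0][2]!=o[1][2]: print(t,tri([x[:2] for x in o]))
E
```

```text
scene {'fx': 494.65061819953826, 'fy': 494.65061819953826, 'cx': 319.3996741120698, 'cy': 235.36710777957356, 'k1': 0.009407126716491649, 'xyz': array([1.0504, 0.4857, 0.7183]), 'attitude': array([[-0.7081, -0.4359,  0.5555],
       [ 0.7058, -0.4619,  0.5372],
       [ 0.0224,  0.7724,  0.6347]])}
plate_top [471.2 278. ] 0.73 [0.2997 0.1987 0.0092]
plate_top [331.6 285.4] 0.71 [0.5512 0.0392 0.046 ]
plate_top [328.8 186.3] 0.71 [ 0.2614 -0.2483 -0.0004]
tray [328.6 296.3] 0.75 [0.5633 0.0438 0.0283]
seat [473.5 352.5] 0.63 [0.525  0.3229 0.0854]
seat [238.5 170.5] 0.31 [ 0.497  -0.3084  0.1202]
desk [248.9 228.3] 0.86 [ 0.6046 -0.1376  0.1119]
knob_grip [269.8 179.3] 0.77 [ 0.5095 -0.1832  0.1617]
needle_tip [236.3 170.1] 0.43 [ 0.5099 -0.2982  0.1314]
needle_tip [334.8 297. ] 0.32 [0.5692 0.0648 0.0468]
jar_a [195.3 322.1] 0.89 [ 0.7877 -0.0656  0.0429]
jar_a [232.  362.3] 0.77 [0.7935 0.0478 0.0439]
jar_b [195.3 322.1] 0.89 [ 0.7877 -0.0656  0.0429]
jar_b [232.  362.3] 0.77 [0.7935 0.0478 0.0439]
gasket [331.2 297.8] 0.37 [0.5654 0.0525 0.0324]
machine [474.4 350.9] 0.67 [0.5218 0
[... 748 characters left out ...]
0.0888]
seat [299.9 223. ] 0.5 [0.5406 0.0302 0.0455]
desk [420.9 232. ] 0.94 [ 0.5027 -0.2519  0.1083]
knob_grip [398.1 225.2] 0.76 [ 0.5092 -0.1928  0.1593]
needle_tip [439.7 220.6] 0.53 [ 0.5244 -0.2925  0.1311]
jar_a [305.1 135. ] 0.91 [0.7638 0.0159 0.0496]
jar_a [348. 134.] 0.79 [ 0.7547 -0.0897  0.0774]
jar_a [178.  227.8] 0.19 [0.5259 0.3198 0.0804]
jar_b [305.1 135. ] 0.91 [0.7638 0.0159 0.0496]
jar_b [348. 134.] 0.79 [ 0.7547 -0.0897  0.0774]
jar_b [178.  227.8] 0.19 [0.5259 0.3198 0.0804]
gasket [266.9 140.2] 0.79 [0.7691 0.116  0.0012]
machine [183.6 233. ] 0.78 [0.5117 0.3041 0.0876]
desk [ 0.52   -0.2666 -0.0075]
knob_grip [ 0.5073 -0.1906  0.158 ]
gasket [0.6861 0.1219 0.1836]
```

View pics/scene.png

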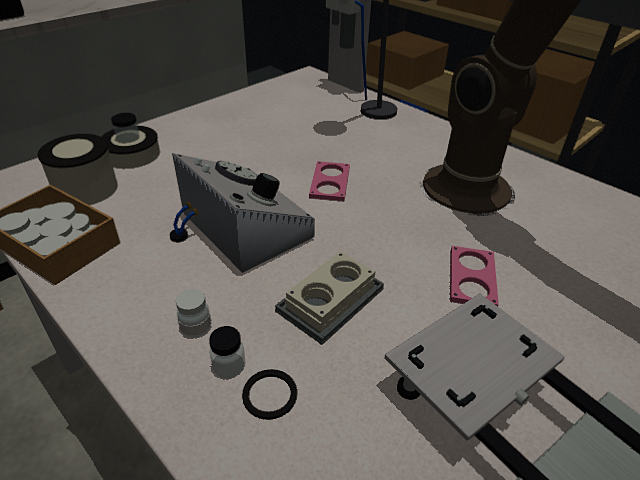

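View pics/top.png

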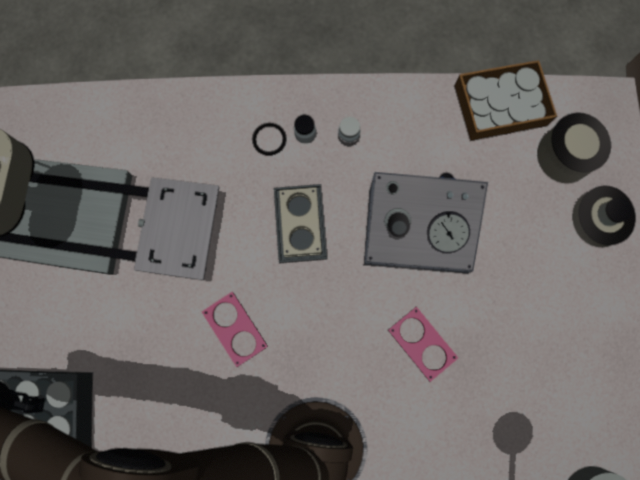

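The stack sits at about (300,222) in the top view, the carriage stops are centred near (179,228), the knob is at (398,225) and the gauge at (448,232). The pink look-alikes are elsewhere. Next I'll take wrist views.

```bash
cat > look.py <<'E'
from h import *
import pickle
np.set_printoptions(precision=4,suppress=True)
s=bot.sense(); R0=np.array(s['ee_rot']).reshape(3,3); p=bot.camera_params('wrist')
Ct=R0.T@(np.array(p['xyz'])-s['eef_pos']); At=R0.T@np.array(p['attitude']).reshape(3,3)
print('R0',R0,'cam in tool',Ct,At,s['clock'],p)
def aim(target,R,z):
    c=R@Ct; d=-(R@At)[:,2]; t=(target[2]-(z+c[2]))/d[2]
    xy=np.array(target[:2])-c[:2]-d[:2]*t
    return [xy[0],xy[1],z]
Rd=np.array([[0,1,0],[1,0,0],[0,0,-1.]])  # tool y along world x
data={}
for name,t,ts,z in [('seat',(.522,.314,.085),['seat'],.30),('plate',(.546,.031,.048),['plate_top','tray'],.28),('gauge',(.515,-.25,.12),['knob_grip','needle_tip','marker_tip'],.36)]:
    for i,dx in enumerate([-.025,.025]):
        best=None
        for R in (Rd,-Rd@np.diag([1,1,-1])):
            try: q=bot.ik(aim(np.array(t)+[dx,0,0],R,z),R)
            except bot.IKError: q=None
            if q is not None:
                d=np.abs(np.array(q)-bot.sense()['qpos']).max()
                if best is None or d<best[0]: best=(d,q)
        if best is None: print('no ik',name); continue
        bot.set_joints(best[1]); bot.sleep(.15)
        p=bot.camera_params('wrist'); im,D=bot.camera('wrist'); save(f'{name}{i}',im)
        det={k:bot.tip_of('wrist',k) for k in ts}
        data[name,i]=(p,im,D,det)
        for k in ts:
            for r in det[k][:2]:
                u,v=np.round(r['uv']).astype(int).clip(0,[639,479]); print(name,i,k,np.round(r['uv'],1),round(r['score'],2),at_depth(p,r['uv'],D[v,u]))
pickle.dump(data,open('data.pkl','wb')); s=bot.sense(); print(s['clock'],s['qpos'],s['ee_rot'])
E
python3 look.py
```

```text
R0 [[-0.9744  0.2249  0.    ]
 [ 0.2249  0.9744  0.    ]
 [ 0.      0.     -1.    ]] cam in tool [ 0.0717  0.0007 -0.1427] [[-0.0004  0.9597  0.2811]
 [ 1.      0.      0.0012]
 [ 0.0012  0.2811 -0.9597]] 1.2 {'fx': 382.47160615741393, 'fy': 382.47160615741393, 'cx': 313.9533185579835, 'cy': 236.6420702175313, 'k1': -0.04254278475209426, 'xyz': array([0.0708, 0.6258, 0.374 ]), 'attitude': array([[ 0.2252, -0.9351, -0.2736],
       [ 0.9743,  0.2158,  0.0644],
       [-0.0011, -0.2811,  0.9597]])}
seat 0 seat [338.  212.9] 0.67 [0.5185 0.3389 0.0845]
seat 0 seat [345.5 227.7] 0.62 [0.5262 0.3241 0.0836]
seat 1 seat [291.8 228.6] 0.69 [0.5241 0.3223 0.0841]
plate 0 plate_top [332.8 232.8] 0.89 [0.5402 0.0366 0.0471]
plate 0 plate_top [90.  77.8] 0.71 [0.2937 0.1899 0.014 ]
plate 1 plate_top [45.5 75.2] 0.88 [0.2964 0.1924 0.0143]
plate 1 plate_top [289.2 230.1] 0.81 [0.5445 0.0379 0.048 ]
plate 1 tray [292.1 223.3] 0.71 [0.5476 0.0451 0.0484]
gauge 0 needle_tip [345.7 280.6] 0.49 [ 0.5231 -0.2905  0.1364]
gauge 0 marker_tip [349.4 298.9] 0.45 [ 0.527  -0.3088  0.1414]
gauge 1 knob_grip [283.2 188.5] 0.72 [ 0.5115 -0.1926  0.1663]
gauge 1 needle_tip [298.9 278.8] 0.63 [ 0.5231 -0.2909  0.1369]
gauge 1 marker_tip [306.1 294.7] 0.58 [ 0.5305 -0.3053  0.1445]
7.825 [-15.9998  16.5964  42.7641  89.1092 -11.4468  78.7402  27.7787] [[ 0.0005  1.      0.0008]
 [ 1.     -0.0005  0.0004]
 [ 0.0004  0.0008 -1.    ]]
```

```bash
python3 - <<'E'
import cv2,numpy as np
a=cv2.imread('pics/seat1.png')[100:380,120:520]; b=cv2.imread('pics/plate1.png')[100:380,120:520]
g=cv2.resize(cv2.imread('pics/gauge1.png')[130:360,200:400],(522,600),interpolation=cv2.INTER_CUBIC)
ab=cv2.resize(np.vstack([a,b]),(0,0),fx=1,fy=1); ab=np.vstack([ab,np.zeros((40,400,3),np.uint8)])
cv2.imwrite('pics/compA.png',np.vstack([a,b])); cv2.imwrite('pics/compG.png',g)
E
```

```text
(no output)
```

View pics/compA.png

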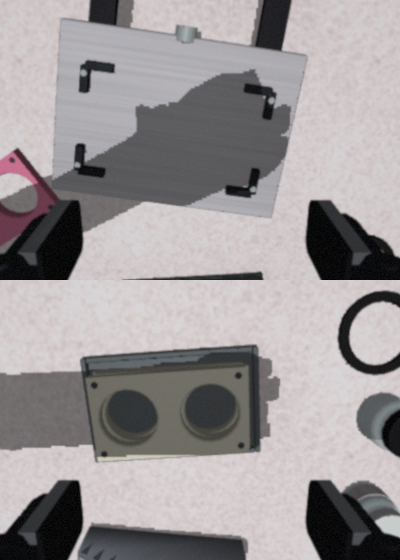

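View pics/compG.png

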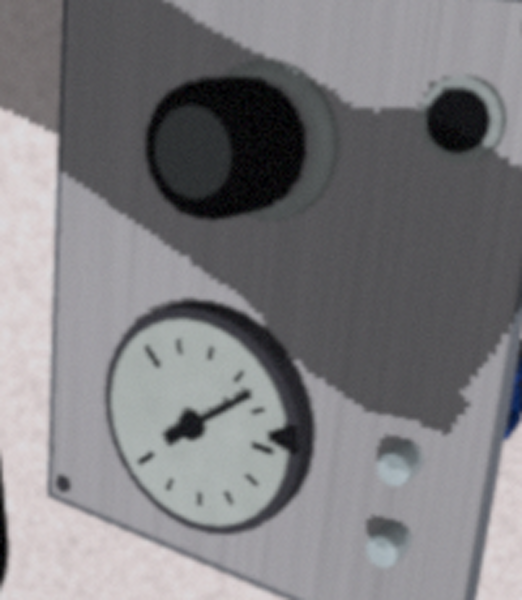

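Left composite: the four stops lie around crop (165,130), rotated slightly clockwise, and the cream plate is square to the view with holes near (130,410) and (210,410). Right composite: the needle points from the gauge centre (193,424) to (250,394), and the marker's inner end is at about (271,437), clockwise of the needle.

```bash
cat > meas.py <<'E'
from h import *
import pickle
np.set_printoptions(precision=4,suppress=True)
d=pickle.load(open('data.pkl','rb'))
def cloud(p,D):
    v,u=np.mgrid[0:480,0:640]; x=(u-p['cx'])/p['fx']; y=(v-p['cy'])/p['fy']; rd=np.hypot(x,y); r=rd.copy()
    for _ in range(15): r=rd/(1+p['k1']*r*r)
    s=1/(1+p['k1']*r*r); dirs=np.dstack([x*s,-y*s,-np.ones_like(x)])@np.array(p['attitude']).reshape(3,3).T
    return np.array(p['xyz'])+dirs*D[...,None]
def rect(P):
    (c,(w,h),a)=cv2.minAreaRect((P*1000).astype(np.float32)); 
    if w<h: w,h,a=h,w,a+90
    return np.array(c)/1000,w,h,(a+90)%180-90
for i in (0,1):
    p,im,D,det=d['seat',i]; W=cloud(p,D); g=im.max(2)
    near=(np.hypot(W[...,0]-.524,W[...,1]-.322)<.115)&(D>0)
    board=near&(abs(W[...,2]-.0845)<.003); print('board z',np.median(W[...,2][board]))
    m=(near&(g<45)&(W[...,2]>.075)).astype(np.uint8); n,L,st,ce=cv2.connectedComponentsWithStats(m)
    comps=[k for k in range(1,n) if st[k,4]>60]; print('stops',[(st[k,4],ce[k].round(1)) for k in comps])
    pts=[];cs=[]
    for k in comps:
        vv,uu=np.nonzero(L==k); P=np.array([at_z(p,(a,b),.093)[:2] for a,b in zip(uu,vv)]); pts.append(P)
        cs.append((P.min(0)+P.max(0))/2); print('  z',np.median(W[...,2][L==k]),np.percentile(W[...,2][L==k],90))
    print('seat',i,rect(np.vstack(pts)),np.mean(cs,0))
    p,im,D,det=d['plate',i]; W=cloud(p,D)
    m=((abs(W[...,2]-.0475)<.005)&(np.hypot(W[...,0]-.545,W[...,1]-.033)<.11)&(D>0)).astype(np.uint8)
    n,L,st,ce=cv2.connectedComponentsWithStats(m); k=1+st[1:,4].argmax(); m=(L==k).astype(np.uint8); print('plate z',np.median(W[...,2][L==k]))
    vv,uu=np.nonzero(m); print('plate',i,rect(np.array([at_z(p,(a,b),.048)[:2] for a,b in zip(uu,vv)])))
    cont,h=cv2.findContours(m,cv2.RETR_CCOMP,cv2.CHAIN_APPROX_NONE)
    for c,hh in zip(cont,h[0]):
        if hh[3]>=0 and len(c)>40:
            P=np.array([at_z(p,q[0],.048)[:2] for q in c]); (cc,ax,_)=cv2.fitEllipse((P*1000).astype(np.float32)); print('  hole',cc,ax)
    p,im,D,det=d['gauge',i]; W=cloud(p,D)
    m=(D>0)&(abs(W[...,0]-.515)<.07)&(abs(W[...,1]+.25)<.1)&(W[...,2]>.06); P=W[m]
    rng=np.random.default_rng(0);best=0
    for _ in range(300):
        a=P[rng.choice(len(P),3,replace=False)]; nn=np.cross(a[1]-a[0],a[2]-a[0]); nn/=np.linalg.norm(nn)+1e-12
        if nn[2]<0: nn=-nn
        if abs(nn[2]-.866)>.03: continue
        inl=abs((P-a[0])@nn)<.002
        if inl.sum()>best: best=inl.sum(); I=inl
    Q=P[I]; c0=Q.mean(0); nn=np.linalg.svd(Q-c0,full_matrices=False)[2][2]; nn*=np.sign(nn[2])
    yaw=np.arctan2(-nn[1],-nn[0]); print('panel n',nn,'tilt',np.degrees(np.arccos(nn[2])),'yaw',np.degrees(yaw),'c0',c0,best,len(P))
    up=np.array([0,0,1])-nn*nn[2]; up/=np.linalg.norm(up); left=np.cross(nn,up)
    # knob: points well above panel
    hgt=(W-c0)@nn; k=(D>0)&(hgt>.047)&(hgt<.057)&(np.hypot(W[...,0]-.51,W[...,1]+.19)<.06); T=W[k]
    ab=np.c_[(T-c0)@up,(T-c0)@left]; cc,r=cv2.minEnclosingCircle((ab*1000).astype(np.float32)); 
    kc=c0+up*cc[0]/1000+left*cc[1]/1000; print('knob top h',np.median(hgt[k]),'r',r,'axis foot',kc,'grip',kc+nn*.040)
    dial=(D>0)&(hgt>.006)&(hgt<.04)&(np.hypot(W[...,0]-.51,W[...,1]+.30)<.07); hs=hgt[dial]; print('gauge h hist',np.histogram(hs,bins=np.arange(.006,.042,.003)))
    T=W[dial]; ab=np.c_[(T-c0)@up,(T-c0)@left]; cc,r=cv2.minEnclosingCircle((ab*1000).astype(np.float32)); gc=c0+up*cc[0]/1000+left*cc[1]/1000; print('gauge c',gc,r)
    def onp(uv,h): o,dd=ray(p,uv); return o+dd*((h-(o-c0)@nn)/(dd@nn))
    if i==1:
        H=np.median(hs); C=onp((273.9,292.5),H); print('C',C,C-gc)
        for nm,uv in [('needle',(295.8,281)),('marker',(303.8,297.4)),('ndet',det['needle_tip'][0]['uv']),('mdet',det['marker_tip'][0]['uv'])]:
            q=onp(uv,H)-C; print(nm,np.linalg.norm(q),'angle from 0 (rad)',np.arctan2(-q@left,q@up)+np.radians(40))
E
python3 meas.py
```

```text
board z 0.08416066768006547
stops [(np.int32(328), array([435.5, 199.2])), (np.int32(377), array([256.8, 264.9])), (np.int32(323), array([414.1, 286. ])), (np.int32(59559), array([318.5, 421.2]))]
  z 0.09288246608584164 0.09394083703911058
  z 0.09293260776469181 0.09402443319555656
  z 0.09292280138719022 0.09396010443369072
  z 0.37630673113101376 0.3904634129691462
seat 0 (array([0.5031, 0.1841]), 798.9553833007812, 364.46221923828125, 0.12298956513404846) [0.5358 0.2598]
plate z 0.048103123149920546
plate 0 (array([0.544 , 0.0328]), 159.23486328125, 91.45916748046875, 3.902301073074341)
  hole (501.6593322753906, 30.5036563873291) (59.0230827331543, 59.70653533935547)
  hole (584.7219848632812, 36.20201110839844) (58.77310562133789, 59.994346618652344)
panel n [ 0.1757 -0.5086  0.8429] tilt 32.55212694469793 yaw 109.06249037392698 c0 [ 0.5116 -0.1956  0.4429] 9201 75478
knob top h nan r 0.0 axis foot [ 0.5116 -0.1956  0.4429] grip [ 0.5186 -0.216   0.4766]
gauge h hist (array([0, 0, 0, 0, 0, 0, 0, 0, 0, 0, 0, 0]), array([0.006, 0.009, 0.012, 0.015, 0.018, 0.021, 0.024, 0.027, 0.
[... 1076 characters left out ...]
35609980843 r 23.960927963256836 axis foot [ 0.5285 -0.1955  0.1169] grip [ 0.5083 -0.1935  0.1514]
gauge h hist (array([ 139,  163, 3307, 1735,   84,    0,    0,    0,    0,    0,    0,
          0]), array([0.006, 0.009, 0.012, 0.015, 0.018, 0.021, 0.024, 0.027, 0.03 ,
       0.033, 0.036, 0.039, 0.042]))
gauge c [ 0.5233 -0.3146  0.1208] 73.05815887451172
C [ 0.495  -0.3136  0.1212] [-0.0283  0.001   0.0004]
needle 0.03403278619508815 angle from 0 (rad) 0.012654075580882829
marker 0.03834154890617173 angle from 0 (rad) 0.5273555495880131
ndet 0.0389529507508389 angle from 0 (rad) -0.0007168430669479697
mdet 0.04149483210205915 angle from 0 (rad) 0.44561133047943335
  return _methods._mean(a, axis=axis, dtype=dtype,
  ret = ret.dtype.type(ret / rcount)
```

```bash
cat > k1.py <<'E'
from h import *
np.set_printoptions(precision=4,suppress=True)
G=np.array([.5083,-.1935,.1515]); yaw=np.radians(-5.7)
n=np.array([-.5*np.cos(yaw),-.5*np.sin(yaw),np.cos(np.pi/6)])
up=np.array([0,0,1])-n*n[2]; up/=np.linalg.norm(up); left=np.cross(n,up)
def Rk(phi): # tool y at angle phi ccw from left, seen from above
    y=np.cos(phi)*left-np.sin(phi)*up; z=-n; return np.c_[np.cross(y,z),y,z]
def pk(h): return G+n*(h-bot.pinch_z-.005)   # h = grasp point above knob_grip
E
python3 - <<'E'
from k1 import *
import pickle
src=open('meas.py').read().split("for i in (0,1)")[0]; exec(src)
for i in (0,1):
    p,im,D,det=d['seat',i]; W=cloud(p,D)
    m=(D>0)&(W[...,2]>.0895)&(W[...,2]<.098)&(np.hypot(W[...,0]-.524,W[...,1]-.322)<.125)
    m=m.astype(np.uint8); nn_,L,st,ce=cv2.connectedComponentsWithStats(m); k=[j for j in range(1,nn_) if st[j,4]>60]
    print([(st[j,4],ce[j].round()) for j in k])
    vv,uu=np.nonzero(np.isin(L,k)); P=np.array([at_z(p,(a,b),.093)[:2] for a,b in zip(uu,vv)]); print('seat',i,rect(P))
print(bot.pinch_z)
for deg in range(-180,180,15):
    o=[]
    for h in (.09,0.009):
        for t in (0,-.6,-1.2):
            try: q=bot.ik(pk(h),Rk(np.radians(deg)+t))
            except bot.IKError: q=None
            o.append(q)
    if all(q is not None for q in o): print(deg,np.array(o[3]).round(0),np.array(o[5]).round(0))
E
```

```text
[(np.int32(494), array([266., 173.])), (np.int32(489), array([437., 199.])), (np.int32(420), array([256., 265.])), (np.int32(424), array([415., 288.]))]
seat 0 (array([0.5245, 0.3212]), 181.31837463378906, 112.4852294921875, -8.443122863769531)
[(np.int32(502), array([212., 172.])), (np.int32(487), array([383., 198.])), (np.int32(440), array([205., 264.])), (np.int32(418), array([365., 287.]))]
seat 1 (array([0.5243, 0.3214]), 181.27398681640625, 112.44740295410156, -8.431304931640625)
0.0187
-180 [ 10.  12.  11. 132. -54.  12. -24.] [ 10.  12.  11. 132. -54.  12. -93.]
-165 [ 10.  12.  11. 132. -54.  12.  -9.] [ 10.  12.  11. 132. -54.  12. -78.]
-150 [ 10.  12.  11. 132. -54.  12.   6.] [ 10.  12.  11. 132. -54.  12. -63.]
-135 [ 10.  12.  11. 132. -54.  12.  21.] [ 10.  12.  11. 132. -54.  12. -48.]
-120 [ 10.  12.  11. 132. -54.  12.  36.] [ 10.  12.  11. 132. -54.  12. -33.]
-105 [  5.  12.  17. 132. -58.  13.  55.] [ 10.  12.  11. 132. -54.  12. -18.]
-90 [  8.  12.  14. 132. -57.  13.  68.] [ 10.  12.  11. 132. -54.  12.  -3.]
-75 [ 11.  12.  10. 132. -54.  12.  81.] [ 10.  12
[... 412 characters left out ...]
5.]
15 [ 33.  13. -15. 131. -26.   9. 143.] [ 17.  12.   3. 132. -48.  11.  96.]
30 [ 61.  18. -47. 129.  36.  11. 100.] [ 22.  12.  -2. 131. -43.  10. 106.]
45 [ 61.  18. -47. 129.  36.  11. 115.] [ 25.  12.  -5. 131. -39.  10. 117.]
75 [ 54.  16. -38. 129.  19.   9. 161.] [ 31.  13. -13. 131. -29.   9. 138.]
90 [ 61.  18. -46. 129.  35.  11. 161.] [ 33.  13. -15. 131. -26.   9. 150.]
105 [ 79.  28. -71. 128.  67.  23. 148.] [ 36.  13. -18. 130. -20.   8. 160.]
120 [ 10.  12.  11. 132. -54.  12. -84.] [ 61.  18. -47. 129.  36.  11. 121.]
150 [ 10.  12.  11. 132. -54.  12. -54.] [ 57.  17. -42. 129.  26.  10. 160.]
165 [ 10.  12.  11. 132. -54.  12. -39.] [ 79.  28. -71. 128.  67.  23. 139.]
```

```bash
python3 - <<'E'
from k1 import *
R=Rk(np.radians(-120))
bot.move_ptp(pk(.09),R); 
print(bot.move_linear(pk(0),R,rate=.08,until_force=12)); s=bot.sense(); print(s['eef_pos']-pk(0),s['ft_force'])
bot.move_gripper(0.03,60); s=bot.sense(); print('w',s['width'],s['finger_force'],s['ft_force'],s['ft_torque'],s['clock'])
bot.move_linear(pk(.0092),R,rate=.02); bot.sleep(.25); s=bot.sense(); print(s['width'],s['ft_force'],s['eef_pos']-pk(.0092),s['qpos'],s['clock'])
for c in('scene',):
    im,D=bot.camera(c); save('pulled',im)
    p=bot.camera_params(c); print([(r['uv'],r['score']) for r in bot.tip_of(c,'knob_grip')][:2])
E
```

```text
Traceback (most recent call last):
workcell.IKError: the arm cannot follow that straight line within its joint ranges
```

```bash
python3 - <<'E'
from k1 import *
print(bot.sense()['qpos'],bot.sense()['clock'])
for deg in (-150,-120,-90,-60,-45,-30,-15,0,15):
    print(deg)
    for h in (.09,.05,.02,0,.009):
        try: q=bot.ik(pk(h),Rk(np.radians(deg))); print('  ',h,np.round(q,1))
        except bot.IKError: print('  ',h,None)
E
```

```text
[-26.3895  -2.0759  48.885  133.4497 -20.5806  20.171    4.8791] 8.7917
-150
   0.09 [-23.5  -1.8  46.  133.5 -21.3  20.1 -24.6]
   0.05 [-25.7   7.3  51.7 133.9 -51.1  19.3   4.2]
   0.02 [ -0.1  10.6  23.1 132.6 -55.9  14.5   7.7]
   0 [ 10.5  13.3  10.8 131.8 -59.2  11.4  10.9]
   0.009 [ 10.5  12.   11.  131.9 -54.1  11.9   5.9]
-120
   0.09 [-26.4  -2.1  48.9 133.6 -20.6  20.1   4.8]
   0.05 [-26.9   7.5  53.2 134.  -51.8  19.6  34.9]
   0.02 [ -0.1  10.6  23.1 132.6 -55.9  14.5  37.7]
   0 [ 10.5  13.3  10.8 131.8 -59.2  11.4  40.9]
   0.009 [ 10.5  12.   11.  131.9 -54.1  11.9  35.9]
-90
   0.09 [-29.3  -2.4  51.8 133.7 -19.7  20.   34.2]
   0.05 [-26.    7.4  52.1 133.9 -51.3  19.4  64.4]
   0.02 [ 21.1  10.6  -0.8 131.4 -39.2  11.3  51.4]
   0 [ 20.7  13.4  -0.8 131.1 -47.9   9.3  60.1]
   0.009 [ 20.9  12.1  -0.8 131.3 -43.6  10.2  55.8]
-60
   0.09 [-32.8  -2.8  55.2 133.8 -18.5  20.   63.1]
   0.05 [-25.3   7.3  51.3 133.9 -50.9  19.3  94. ]
   0.02 [ 31.6  11.2 -12.4 130.8 -27.6  10.3  70.3]
   0 [ 30.9  13.9 -12.3 130.5 -31.3   7.8  74. ]
   0.009 [ 31.2  12.7 -12.3 130
[... 628 characters left out ...]
 133.8 -48.9  18.6 136.8]
   0.02 [ 51.6  13.7 -34.8 129.6   4.8   9.8  84.4]
   0 [ 51.2  16.8 -35.5 129.4  21.2   7.9  68.5]
   0.009 [ 51.3  15.4 -35.1 129.5  12.9   8.7  76.6]
0
   0.09 [-42.6  -4.7  64.4 134.  -12.6  19.6 118. ]
   0.05 [-20.3   6.7  45.4 133.7 -48.4  18.4 151.3]
   0.02 [ 51.6  13.7 -34.8 129.6   4.8   9.8  99.4]
   0 [ 51.2  16.8 -35.5 129.4  21.2   7.9  83.5]
   0.009 [ 51.3  15.4 -35.1 129.5  12.9   8.7  91.6]
15
   0.09 [-45.2  -5.5  66.7 134.1 -10.   19.6 130.6]
   0.05 [ 71.7  13.1 -55.4 128.9  15.1  14.6 105.5]
   0.02 [ 61.4  16.  -46.1 129.1  24.7  11.1  95.7]
   0 [ 51.2  16.8 -35.5 129.4  21.2   7.9  98.5]
   0.009 [ 61.3  18.  -46.8 129.   35.6  10.8  85.2]
```

```bash
python3 - <<'E'
from k1 import *
q0=np.array(bot.sense()['qpos']); q1=np.array([71.7,13.1,-55.4,128.9,15.1,14.6,60.5])
for a in np.linspace(0,1,6)[1:]:
    bot.set_joints(q0+a*(q1-q0)); s=bot.sense(); h=(s['eef_pos']-pk(0))@n; print(a,h,s['eef_pos']-pk(0),s['ee_rot'][2][2])
    if h<.03: break
for deg in (-45,-30,-15,0):
  for h in (.07,.05,.03,.015,0,.009):
    try: q=bot.ik(pk(h),Rk(np.radians(deg))); print(deg,h,np.round(q,1))
    except bot.IKError: print(deg,h,None)
print(s['clock'])
E
```

```text
0.2 0.08122943325993191 [-0.0466 -0.0108  0.0676] -0.8804527738032613
0.4 0.06656998366109741 [-0.0499 -0.0167  0.0491] -0.894003330731757
0.6000000000000001 0.05189062490276867 [-0.049  -0.0152  0.0327] -0.9012839332693157
0.8 0.043969131969776254 [-0.0411 -0.0077  0.0276] -0.8952698637308248
1.0 0.05011750414885803 [-0.0252  0.0017  0.0433] -0.8665338573545684
-45 0.07 [ 77.1  10.3 -59.2 128.7   5.   16.8  55.5]
-45 0.05 [ 68.6  12.2 -51.8 129.1  10.1  14.2  50.1]
-45 0.03 [ 61.1  14.  -45.  129.3  14.8  11.7  45.2]
-45 0.015 [ 56.1  15.4 -40.2 129.3  18.1   9.8  41.7]
-45 0 [ 51.4  16.9 -35.8 129.4  21.8   8.   37.9]
-45 0.009 [ 54.1  16.  -38.4 129.4  19.5   9.1  40.3]
-30 0.07 [ 80.3  11.4 -63.  128.6   9.8  17.1  66.1]
-30 0.05 [ 71.7  13.1 -55.4 128.9  15.1  14.6  60.5]
-30 0.03 [ 63.9  14.8 -48.2 129.1  20.   12.1  55.4]
-30 0.015 [ 58.5  16.1 -43.1 129.2  23.5  10.3  51.7]
-30 0 [ 53.5  17.4 -38.2 129.2  27.1   8.4  47.8]
-30 0.009 [ 56.5  16.6 -41.1 129.2  24.9   9.5  50.2]
-15 0.07 [ 83.2  12.7 -66.7 128.5  14.9  17.5  76.4]
-15 0.05 [ 74.6  14.2 -58.9 128.8  20.2  15.1  70.8]
-15 0.03 [ 66.6  15.7 -51.5 129.   25.2  12.7  65.5]
-15 0.015 [ 61.   16.8 -46.  129.1  28.8  10.8  61.7]
-15 0 [ 55.6  17.9 -40.7 129.1  32.4   8.9  57.9]
-15 0.009 [ 58.8  17.2 -43.9 129.1  30.2  10.1  60.2]
0 0.07 [ 85.8  14.  -70.  128.5  20.1  18.1  86.5]
0 0.05 [ 77.2  15.3 -62.2 128.7  25.4  15.8  81. ]
0 0.03 [ 69.3  16.6 -54.7 128.9  30.4  13.4  75.7]
0 0.015 [ 63.6  17.6 -49.1 129.   34.1  11.5  71.7]
0 0 [ 58.   18.6 -43.5 129.   37.8   9.6  67.8]
0 0.009 [ 61.3  18.  -46.9 129.   35.6  10.8  70.2]
11.3333
```

```bash
python3 - <<'E'
from k1 import *
R=Rk(0.)
bot.move_gripper(.07,60); bot.move_ptp(pk(.05),R)
print(bot.move_linear(pk(0),R,rate=.08,until_force=12)); s=bot.sense(); print(s['eef_pos']-pk(0),s['ft_force'])
bot.move_gripper(0.03,60); s=bot.sense(); print('w',s['width'],s['finger_force'],s['ft_force'],s['ft_torque'],s['clock'])
bot.move_linear(pk(.0092),R,rate=.02); bot.sleep(.25); s=bot.sense(); print(s['width'],s['ft_force'],s['eef_pos']-pk(.0092),s['qpos'],s['clock'])
im,D=bot.camera('scene'); save('pulled',im[100:300,130:400].repeat(2,0).repeat(2,1))
E
```

```text
False
[0.0001 0.0004 0.0002] [ 0.8903 -0.5842  0.0732]
w 0.046626393149689 59.6733757853508 [-6.008   1.0719  8.1013] [0.2512 0.7224 0.1164] 13.1833
0.04651444671267044 [-2.2032 -3.0663  3.7431] [ 0.0001 -0.0004  0.0002] [ 61.2354  17.9036 -46.7308 128.9914  35.2312  10.7794  70.5062] 14.0417
```

View pics/pulled.png

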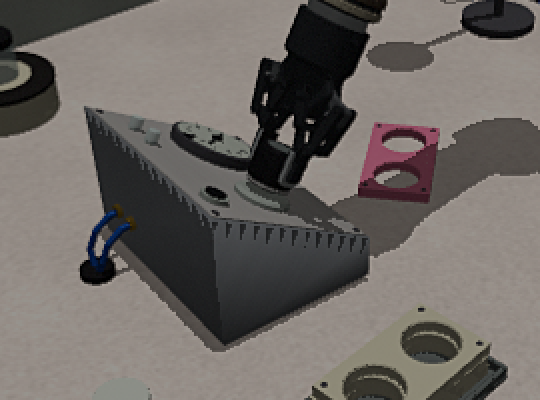

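The knob is held at crop (272,165) and its stem shows, so it's pulled out. Now I'll turn it 60° clockwise.

```bash
python3 - <<'E'
from k1 import *
q=np.array(bot.sense()['qpos']); 
for a in (20,40,60): 
    t=q.copy(); t[6]-=a; bot.set_joints(t)
bot.sleep(.2)
s=bot.sense(); print(s['qpos'][6]-q[6],s['ft_force'],s['ft_torque'],s['eef_pos']-pk(.0092),np.degrees(np.arccos(np.clip((np.trace(np.array(s['ee_rot']).T@Rk(0))-1)/2,-1,1))),s['clock'])
im,D=bot.camera('wrist'); im2,_=bot.camera('scene')
im2=cv2.resize(im2[130:230,170:320],(640,427),interpolation=cv2.INTER_CUBIC)
cv2.imwrite('pics/w.png',cv2.cvtColor(np.hstack([cv2.resize(im,(400,300)),cv2.resize(im2,(400,300))]),cv2.COLOR_RGB2BGR))
import json; p=bot.camera_params('wrist'); np.save('wturn.npy',im); np.save('wturnp.npy',p,allow_pickle=True)
E
```

```text
-59.686242689056684 [-2.6201 -5.1318  3.6977] [-0.9358  0.7697 -0.623 ] [-0.0004 -0.0009 -0.0001] 59.73020708936751 15.5667
```

View pics/w.png

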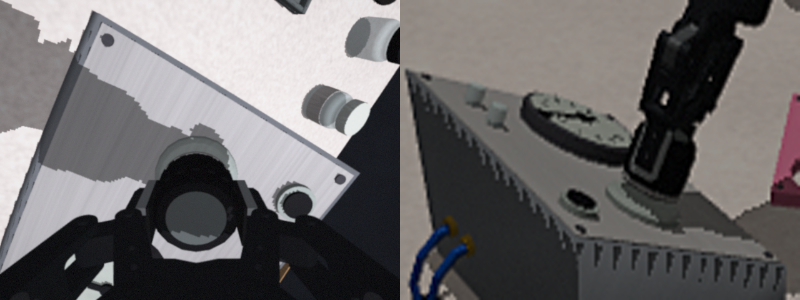

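The needle now appears close to the marker in the right crop near (575,112). I'll push the knob in, let go and check.

```bash
python3 - <<'E'
from k1 import *
R=np.array(bot.sense()['ee_rot'])
print(bot.move_linear(pk(-.0015),None,rate=.02,until_force=30)); s=bot.sense(); print(s['ft_force'],(s['eef_pos']-pk(0))@n)
bot.move_gripper(.07); s=bot.sense(); print(s['ft_force'],s['clock'])
bot.move_linear(np.array(s['eef_pos'])+n*.07,None,rate=.15)
# stage away: raise and swing clear, towards the plate
Rd=np.array([[0,1,0],[1,0,0],[0,0,-1.]])
c,sn=np.cos(np.radians(3.9)),np.sin(np.radians(3.9)); Rz=np.array([[c,-sn,0],[sn,c,0],[0,0,1]])
for Rt in (Rz@Rd,Rz@Rd@np.diag([-1,-1,1])):
    try: print(np.round(bot.ik([.544,.033,.15],Rt),1),np.round(bot.ik([.544,.033,.036],Rt),1))
    except bot.IKError as e: print(e)
print(np.round(bot.sense()['qpos'],1),bot.sense()['clock'])
im,D=bot.camera('top'); save('gtop',cv2.resize(im[170:280,360:500],(700,550),interpolation=cv2.INTER_CUBIC))
E
```

```text
True
[-14.0881   1.5856  18.6855] 0.00046433764619574334
[ 0.6453 -0.229   0.1173] 16.525
[ 30.   29.8 -51.5 105.3  27.3  58.1 -28.9] [ 21.1  36.3 -39.7 110.4  32.4  44.9 -32.9]
[ 40.4  40.  -70.8 104.8  41.5  66.4 139.3] [ 41.3  59.1 -77.5 109.3  63.2  69.9 124.2]
[ 86.3  14.4 -70.5 128.5  22.1  18.2  24.6] 17.2417
```

View pics/gtop.png

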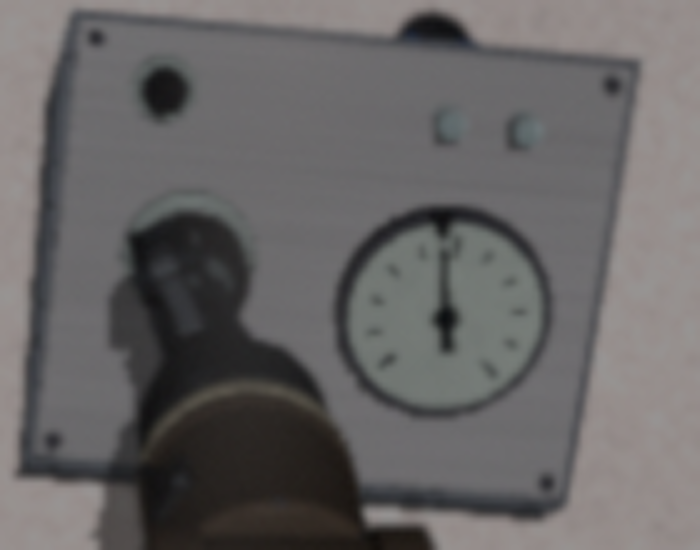

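The needle at (445,245) stands at the marker at (443,222), and the knob is pushed in and released. Next is the plate.

```bash
cat > pl.py <<'E'
from k1 import *
def Rp(deg):
    c,s=np.cos(np.radians(deg)),np.sin(np.radians(deg)); return np.array([[c,-s,0],[s,c,0],[0,0,1]])@np.array([[0,1,0],[1,0,0],[0,0,-1.]])
PL=np.array([.5438,.0330]); SE=np.array([.5244,.3213])
E
python3 - <<'E'
from pl import *
bot.move_ptp([.50,-.1,.30],Rp(3.93)); bot.move_gripper(.06,60)
bot.move_ptp([*PL,.12],Rp(3.93)); bot.sleep(.1)
print(np.round(bot.sense()['qpos'],1),bot.ik([*SE,.2],Rp(-8.44)))
print(bot.move_linear([*PL,.036],Rp(3.93),rate=.06,until_force=8)); s=bot.sense(); print(s['eef_pos'],s['ft_force'])
bot.move_gripper(.015,50); s=bot.sense(); print('w',s['width'],s['finger_force'],s['ft_force'],s['clock'])
bot.move_linear([*PL,.060],None,rate=.05); bot.move_linear([*PL,.19],None,rate=.15); bot.sleep(.2); s=bot.sense(); print('w',s['width'],s['finger_force'],s['ft_force'],s['clock'])
p=bot.camera_params('wrist');im,D=bot.camera('wrist'); save('held',im); np.save('held.npy',D)
im2,_=bot.camera('scene'); save('held2',np.hstack([cv2.resize(im,(400,300)),cv2.resize(im2,(400,300))]))
E
```

```text
[ 37.8  39.6 -65.6 106.4  41.2  61.9 -40.3] [  4.6121  38.0673 -62.3341  92.2394  35.1525  71.5283 -72.7456]
False
[0.544  0.033  0.0364] [-0.1543  0.0919  0.5567]
w 0.026729963158085106 49.95316028594971 [-0.5507 -0.2535  5.0395] 21.5
w 0.026321602607996653 49.29084241390228 [-0.2302 -0.9534 -0.9425] 23.35
```

View pics/held2.png

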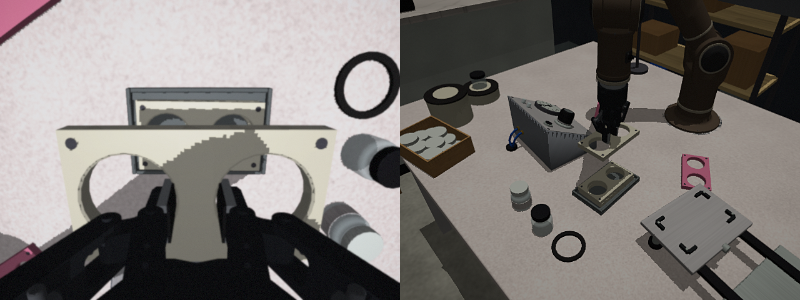

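The wrist view shows just the top plate in the fingers, with the mid plate still in the tray at (200,130). I'll measure how it sits in the hand, carry it over the seat, and measure again.

```bash
cat >> pl.py <<'E'
from scipy import ndimage
def cloud(p,D):
    v,u=np.mgrid[0:480,0:640]; x=(u-p['cx'])/p['fx']; y=(v-p['cy'])/p['fy']; rd=np.hypot(x,y); r=rd.copy()
    for _ in range(15): r=rd/(1+p['k1']*r*r)
    s=1/(1+p['k1']*r*r); dirs=np.dstack([x*s,-y*s,-np.ones_like(x)])@np.array(p['attitude']).reshape(3,3).T
    return np.array(p['xyz'])+dirs*D[...,None]
def held(zt):
    s=bot.sense(); p=bot.camera_params('wrist'); im,D=bot.camera('wrist'); W=cloud(p,D)
    T=np.array(s['eef_pos']); R=np.array(s['ee_rot']).reshape(3,3)
    ax,ay=R[:,1],R[:,0]  # plate x = tool y, plate y = tool x
    a=(W-T)@ax; b=(W-T)@ay
    m=(D>0)&(abs(W[...,2]-zt)<.012)&(b>.015)&(abs(a)<.1)&(im.min(2)>60)
    P=W[m]; A=np.c_[a[m],b[m],np.ones(m.sum())]
    for _ in range(5):
        co=np.linalg.lstsq(A,P[:,2],rcond=None)[0]; res=P[:,2]-A@co; k=abs(res)<.002; A,P=A[k],P[k]
    aa,bb=A[:,0],A[:,1]
    print('tilt x,y',co[:2],'top z at tcp',co[2],len(P))
    # far edge line: max b per a bin ; ends
    bins=np.arange(-.07,.071,.005); e=[(c,np.percentile(bb[abs(aa-c)<.0025],99.5)) for c in bins if (abs(aa-c)<.0025).sum()>5]
    e=np.array(e); f=np.polyfit(e[:,0],e[:,1],1); far=bb>.03
    print('far edge b',f,'(exp .045) a-range',np.percentile(aa[far],[.2,99.8]),'T',T)
E
python3 - <<'E'
from pl import *
held(.202)
bot.move_ptp([*SE,.19],Rp(-8.44)); bot.sleep(.2); held(.202); print(bot.sense()['clock'])
E
```

```text
tilt x,y [-0.0021 -0.0062] top z at tcp 0.20132043696034488 26233
far edge b [-0.0001  0.0445] (exp .045) a-range [-0.0799  0.0795] T [0.5436 0.0331 0.1895]
tilt x,y [-0.0006 -0.0086] top z at tcp 0.2016585536654253 26111
far edge b [-0.0003  0.0445] (exp .045) a-range [-0.0798  0.0794] T [0.5254 0.3195 0.1898]
24.8667
```

```bash
python3 - <<'E'
from pl import *
R=Rp(-8.44); off=np.zeros(3)
for z in (.125,.105):
    bot.move_linear(np.array([*SE,z])+off,R,rate=.1); bot.sleep(.3); s=bot.sense(); e=np.array([*SE,z])-s['eef_pos']; off=np.clip(off+e,-.004,.004); print(e,off, np.array(s['ee_rot']).reshape(3,3)[:2,1])
held(.117)
print(bot.move_linear(np.array([*SE,.0845])+off,R,rate=.02,until_force=4)); s=bot.sense(); print(s['eef_pos'],s['ft_force'],s['clock'])
im,D=bot.camera('scene'); im2,_=bot.camera('wrist'); save('place',np.hstack([cv2.resize(im2,(400,300)),cv2.resize(im[280:450,370:597],(400,300))]))
E
```

```text
[-0.0002 -0.0001 -0.0005] [-0.0002 -0.0001 -0.0005] [ 0.9891 -0.1469]
[ 0.0001 -0.0001  0.0002] [-0.0001 -0.0002 -0.0003] [ 0.9892 -0.1467]
tilt x,y [-0.0004 -0.0075] top z at tcp 0.11664110630142979 26147
far edge b [-0.0006  0.0444] (exp .045) a-range [-0.08    0.0794] T [0.5243 0.3214 0.1048]
True
[0.5242 0.321  0.0865] [ 0.3521 -0.1998  5.4039] 27.5083
```

View pics/place.png

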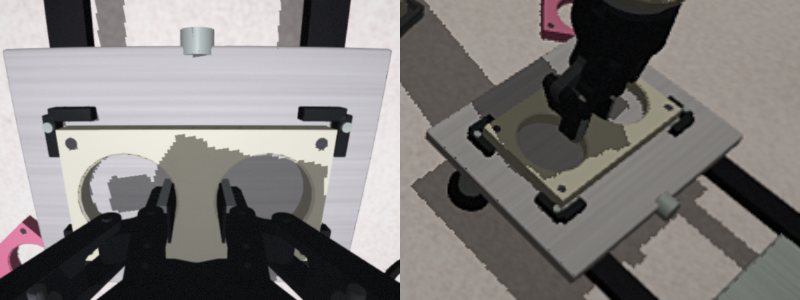

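The plate sits between all four stops, and contact came at the expected height. I'll release it and check.

```bash
cat > rel.py <<'E'
from pl import *
bot.move_gripper(.056); s=bot.sense(); bot.move_linear([*SE,.105],None,rate=.05); bot.move_linear([*SE,.26],None,rate=.15)
bot.move_ptp([.45,.30,.33],Rp(-8.44)); bot.sleep(.4)
p=bot.camera_params('wrist'); im,D=bot.camera('wrist'); W=cloud(p,D)
m=((D>0)&(abs(W[...,2]-.0982)<.003)&(np.hypot(W[...,0]-.524,W[...,1]-.321)<.11)&(im.min(2)>50)).astype(np.uint8)
n_,L,st,ce=cv2.connectedComponentsWithStats(m); k=1+st[1:,4].argmax(); P=W[L==k]
A=np.c_[P[:,:2]-SE,np.ones(len(P))]; print('plane',np.linalg.lstsq(A,P[:,2],rcond=None)[0])
vv,uu=np.nonzero(L==k); print(cv2.minAreaRect(np.array([at_z(p,(a,b),.098)[:2]*1000 for a,b in zip(uu,vv)]).astype(np.float32)))
s=bot.sense(); print(s['ft_force'],s['finger_force'],s['clock'])
im2,D2=bot.camera('top'); save('fin',np.hstack([cv2.resize(im,(400,300)),cv2.resize(im2,(400,300))]))
p=bot.camera_params('top')
u=[r for r in bot.tip_of('top','plate_top')]; print([(r['uv'],round(r['score'],2)) for r in u])
pw=bot.camera_params('scene'); _,Ds=bot.camera('scene'); Ws=cloud(pw,Ds)
m=(Ds>0)&(np.hypot(Ws[...,0]-.544,Ws[...,1]-.033)<.1)&(Ws[...,2]>.025); print('stack top z',np.percentile(Ws[...,2][m],[50,95]))
E
python3 rel.py
```

```text
plane [-0.0002  0.0006  0.0981]
((523.5694580078125, 319.8291931152344), (89.31377410888672, 160.73497009277344), 81.63521575927734)
[-0.8201 -0.3151 -0.3396] 0.0 30.675
[([232.8, 327.7], 0.94), ([426.4, 346.3], 0.74), ([299.2, 220.8], 0.52)]
stack top z [0.0332 0.0354]
```

View pics/fin.png

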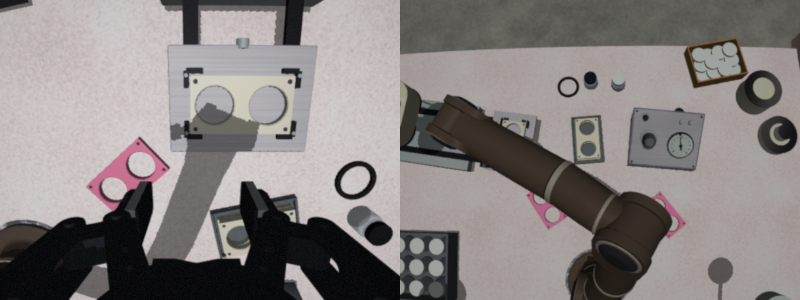

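The plate lies flat between the stops (about 1.5 mm off the seat, yaw matched). The two lower plates are still in the tray, the bystanders haven't moved, and the needle is at the marker.

```bash
python3 -c "
from workcell import bot
print(bot.sign_off())"
```

```text
the job is handed in; nothing more can be done
None
```

I handed the job in at about 31 s of the 54 s allowed. By my measurements the top plate lies flat between the stops, about 1.5 mm off centre, and the knob is pushed in with the needle at the marker; the hand-in call did not return a verdict.

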